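Make up two downlight kits

ROBOT

A 7-joint arm with a two-finger parallel gripper is mounted at the origin on the work surface. World frame = base frame: x ahead of the robot, y to its left, z up, the work surface at z = 0. Lengths are in m, angles in rad, forces in N, time in s.
With the tool pointing down it reaches from about 0.425 to 0.95 m from the base axis. Payload 16.7 kg.
Tool frame: the origin (TCP) lies midway between the tips of the shut fingers; the grasp point (between the pads) lies 19 mm behind it; z points along the fingers, y is the direction in which the jaws open and shut (so a half turn about z gives the same grasp; the last joint's range is limited). The gripper opens to 94 mm and grips with 3 to 60 N. Pads are 16 mm wide; open, the fingers measure 119 mm over their backs; the gripper's body (75 mm by 177 mm) begins 78 mm behind the grasp point.
Start: joints at [-1.438, 0.426, 0.074, 1.606, -0.034, 1.111, -0.067], TCP at [0.188, 0.648, 0.205] pointing down, gripper open.
Joint ranges: [-2.85, 2.85], [-0.5, 2.14], [-1.23, 1.37], [0.21, 2.46], [-1.02, 4.16], [0.16, 2.05], [-2.73, 2.73]. Speed limits (rad/s): [1.89, 1.89, 2.39, 2.39, 3.01, 3.01, 3.01].

INTERFACE

Orientations are given as a rotation vector (axis times angle).
In Python, from station import ctrl gives the robot as it stands.
- The arm moves only by the tool arm_command, never from a script. Its arguments are lists of equal length, an entry for each row: "slide": the shift along the tool's x, y, z in cm, a list of three; "spin": the turn about the tool's z in degrees; "fingers": the finger opening in cm, from 0 to 9.4. A call has 1 to 5 rows; each row shifts and turns the commanded pose from where the row before left it, along the tool's axes as they then stand; what a row does not reach is not made up. A row lasts 1/8 s, in which the tool goes at most 62.5 mm and 10.7 degrees, less where a joint would pass 70% of its speed; a pose out of reach is approached as far as the arm can. A call is refused whole if a number of a shift passes 6.25 or a number of a turn 10.7, either way. A call with a gripper value outside its range is refused whole. The fingers move at their own pace and stop on an object; "newtons" is the grip in N (left out, the last holds). Time passes only in rows, so rows that do not move let the fingers close. It gives the time, the measured TCP pose, the force and the opening at its end, in the units of the state.
- ctrl.sense(): the state, without advancing time (a new reading comes with each control period).
- ctrl.grab_frame(name): name is "scene" or "top"; returns a dict with "img" (384x512x3 uint8, red, green, blue), "fx", "fy", "cx", "cy" (pixels), "xyz" and "attitude" of the camera in the world. Camera axes: x right, y down, z forward; pixel columns grow to the right and rows downward; lengths in m; the calibration is good to about 2 mm. A picture is of the moment at which its call begins. There is no depth.
- ctrl.sign_off(): hands the job in, once; it reports no verdict.
The state is a dict: "clock": time; "joint_pos": joint angles; "joint_vel": joint speeds; "effort": joint torques, N m; "position": TCP position; "eef_rot": TCP orientation; "force": force on the tool from outside, world axes, zero at the start; "wrist_torque": the same for the moment, N m; "gripper_width": finger opening in m.
Only numpy, scipy, OpenCV 4.12 (cv2) and the standard library are available. Lean on these libraries where they do the work, as an engineer would, in place of code of your own. Each camera call takes 0.05 s, during which the arm holds its last target. There are 200 camera calls.

TASK

Make up two lighting kits from the stock on the bench. In the large tray put the wide open downlight can, flange down in the square pocket, with the LED module slid fully home into its bore, and lay the long driver flat in the long pocket; in the small tray stand the slim spotlight, flange down, in the bigger pocket and lay the short driver flat in the other, along the tray's short side. Set the parts down, do not drop them, and leave the reflector cup where it stands.

Things in the scene. Friction and masses are not known exactly. Their poses are not given: they have to be found in the camera images.
- large_tray: Larger kit tray, fixed, blue, 142 (x) by 157 mm (y). Origin: centre of underside, z up. Floor 3 mm thick; walls and divider 3 mm, tops 13 mm above the bench. Square lamp pocket 92 x 92 mm centred at x +22, y +29.5 mm, beside it at -x a solid deck as high as the rim. Long driver pocket 136 (x) by 56 mm (y) centred at x 0, y -47.5 mm.
- small_tray: Smaller oblong kit tray, fixed, blue, 92 (x) by 149 mm (y). Origin: centre of underside, z up. Floor 3 mm thick; walls and divider 3 mm, tops 13 mm above the bench. Lamp pocket, the bigger: 86 (x) by 78 mm (y), centred at x 0, y +32.5 mm. Driver pocket 86 (x) by 62 mm (y), centred at x 0, y -40.5 mm.
- downlight_can: Loose aluminium downlight can, 0.28 kg, standing on its flange. Origin: centre of underside, z up. Flange 72 mm diameter, 4 mm thick; round barrel 52 mm outside diameter, rim 36 mm above the underside. Bore 42 mm diameter, open at the top, a white diffuser 6 mm above the underside. Grip the barrel.
- led_module: Loose LED module, 0.15 kg, nose down. Origin: centre of underside, z up. Steel nose 40 mm diameter, 24 mm long, foot chamfered 3 mm; above it a finned heat sink 48 mm diameter, 26 mm tall (grip here), its lower face a shoulder. The nose slides freely into the can's 42 mm bore until the shoulder sits on the rim: module underside 12 mm above the can's underside.
- slim_spot: Loose slim spotlight, 0.20 kg, standing on its white flange, 58 mm diameter, 4 mm thick. Aluminium barrel 40 mm diameter with ring fins, closed flat top 44 mm above the underside. Origin: centre of underside, z up. Grip the barrel.
- long_driver: Loose LED driver, the long white box lying flat: 112 mm along its x, 34 mm along its y, 30 mm high, 0.18 kg. Origin: centre of underside, z up. The same either way round.
- short_driver: Loose LED driver, the short white box lying flat: 64 mm along its x, 40 mm along its y, 30 mm high, 0.11 kg. Origin: centre of underside, z up. The same either way round.
- reflector_cup: Loose polished reflector cup, in neither kit: conical, wide mouth up, 62 mm diameter at the mouth, 32 mm at the foot, 26 mm high. Origin: centre of underside.
Not all that is in view belongs to the job. What is shaped like the small_tray but purple or red is not meant.

How it is judged:
At the end, for the whole second after the job is handed in: Each can, spot and driver flat and upright in its own pocket (within 13 to 17 mm of the centre; long driver within 0.3 rad, short 0.5 rad of tray x); module in the can, 4 mm off axis at most, within 2.5 mm of home; all at rest; reflector cup within 30 mm of its start (x of downlight_can in the frame of large_tray between 0.009 and 0.035 m and y of downlight_can in the frame of large_tray between 0.0165 and 0.0425 m and z of downlight_can in the frame of large_tray between -0.001 and 0.007 m and angle between each of downlight_can, long_driver, slim_spot, short_driver's own z axis and vertical below 0.08 rad and x of long_driver in the frame of large_tray between -0.015 and 0.015 m and y of long_driver in the frame of large_tray between -0.0615 and -0.0335 m and z of long_driver in the frame of large_tray between -0.001 and 0.007 m and angle between the x axis of long_driver and the x axis of large_tray, either way round below 0.3 rad and x of slim_spot in the frame of small_tray between -0.017 and 0.017 m and y of slim_spot in the frame of small_tray between 0.0195 and 0.0455 m and z of slim_spot in the frame of small_tray between -0.001 and 0.007 m and x of short_driver in the frame of small_tray between -0.014 and 0.014 m and y of short_driver in the frame of small_tray between -0.0545 and -0.0265 m and z of short_driver in the frame of small_tray between -0.001 and 0.007 m and angle between the x axis of short_driver and the x axis of small_tray, either way round below 0.5 rad and horizontal distance between led_module and downlight_can below 0.004 m and angle between the z axis of led_module and the z axis of downlight_can, either way round below 0.06 rad and z of led_module in the frame of downlight_can between 0.0095 and 0.0145 m and linear speed of each of downlight_can, led_module, long_driver, slim_spot, short_driver below 0.02 m/s and distance of reflector_cup from where it was at the start of the episode below 0.03 m); the robot touches nothing.
It fails at once if a part is dropped (falls freely by more than about 4 cm) ((linear speed of downlight_can above 0.9 m/s and contact force between downlight_can and the fingers below 0.05 N) or (linear speed of led_module above 0.9 m/s and contact force between led_module and the fingers below 0.05 N) or (linear speed of long_driver above 0.9 m/s and contact force between long_driver and the fingers below 0.05 N) or (linear speed of slim_spot above 0.9 m/s and contact force between slim_spot and the fingers below 0.05 N) or (linear speed of short_driver above 0.9 m/s and contact force between short_driver and the fingers below 0.05 N)).
It fails at once if the reflector cup is moved by more than 30 mm (distance of reflector_cup from where it was at the start of the episode above 0.03 m).
It also fails if it takes over 120 s, if anything falls off the work surface, if the arm or the gripper's body presses on something with over 40 N, if the wrist force passes 120 N, or if a joint passes its speed limit or range.

## Working session

There is one attempt and no reset: what is moved stays moved. The work goes in short steps, Python scripts to look and compute and a tool call to move; the robot and the scene stay as the last step left them, time stands still between calls to the robot, and variables do not carry over. Pictures are saved under pics/ and viewed, about 12 in all and at most 16, crops included, and the job is handed in when it is done.

Besides the shell and the picture viewer there is one more tool, called after "Emit:" in YAML: its name, and indented under it one key for each argument. arm_command: Moves the arm, as the interface text tells. Its arguments: {"type":"object","properties":{"slide":{"type":"array"},"spin":{"type":"array"},"fingers":{"type":"array"},"newtons":{"type":"number"}},"required":["slide","spin","fingers"]}

```bash
mkdir -p pics; python3 - <<'E'
from station import ctrl
import cv2
for n in("scene","top"):
    f=ctrl.grab_frame(n); cv2.imwrite(f"pics/{n}0.png",f["img"][:,:,::-1])
    print(n,{k:f[k] for k in f if k!="img"})
print(ctrl.sense())
E
```

```text
scene {'fx': 420.14888286728683, 'fy': 420.14888286728683, 'cx': 259.5166139461447, 'cy': 190.25723573848566, 'xyz': array([0.9359463 , 0.76503755, 0.92495841]), 'attitude': array([-0.7780849 , -2.62687729,  1.03252207])}
top {'fx': 360.6765437908784, 'fy': 360.6765437908784, 'cx': 253.50620385950214, 'cy': 191.7563599822236, 'xyz': array([0.32312391, 0.07741442, 1.08700572]), 'attitude': array([-2.14648025,  2.13290506, -0.10383365])}
{'clock': 0.1, 'joint_pos': array([-1.43849456,  0.42668424,  0.07380615,  1.60646856, -0.03408053,
        1.11076404, -0.06708459]), 'joint_vel': array([-1.79242510e-03, -2.09318514e-03, -5.79535448e-05, -1.04168987e-03,
        9.76168867e-04, -6.76297404e-04,  7.04337654e-04]), 'effort': array([ 6.71065733e-03, -9.37459159e+01,  3.67615543e+00, -4.55049562e+01,
       -4.86513600e-02,  1.66517019e-02,  7.38516951e-05]), 'position': array([0.18761198, 0.64804447, 0.20486721]), 'eef_rot': array([-4.41121009e-01, -3.11039092e+00,  1.67088851e-03]), 'force': array([ 0.99378367, -0.06932074,  0.0804739 ]), 'wrist_torque': array([-0.01661182, -0.02354701, -0.00897706]), 'gripper_width': 0.0939073619163147}
```

View pics/scene0.png

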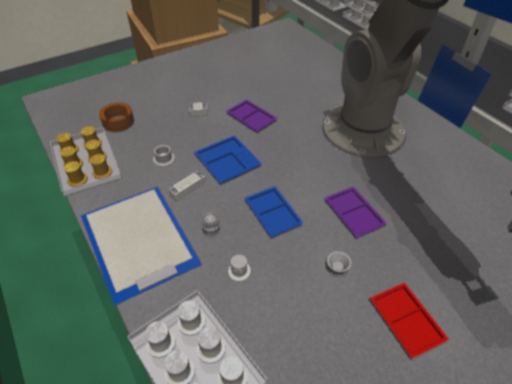

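View pics/top0.png

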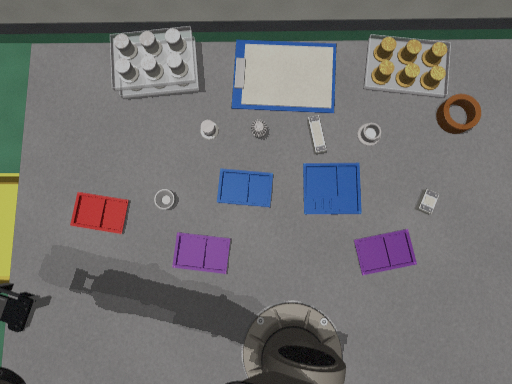

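The top view has image up = +x and left = +y.

- **Trays:** the blue small tray is at (245,188) and the large one at (332,188), with its deck at lower left. The purple and red trays are decoys.
- **Lamp parts:** spot (209,129), LED module (259,129), can (370,133).
- **Drivers:** long (317,134), short (429,201).
- **Reflector cup:** (165,200), to stay put.

Next I'll measure these and check an enlarged crop.

```bash
cat > h.py <<'E'
from station import ctrl
import cv2, numpy as np
from scipy.spatial.transform import Rotation as R
def grab(n): return ctrl.grab_frame(n)
def ray(f,uv,z):
    uv=np.atleast_2d(uv).astype(float)
    d=np.c_[(uv[:,0]-f["cx"])/f["fx"],(uv[:,1]-f["cy"])/f["fy"],np.ones(len(uv))]
    d=R.from_rotvec(f["attitude"]).apply(d)
    return (f["xyz"]+d*((z-f["xyz"][2])/d[:,2])[:,None])[:,:2]
def proj(f,p):
    c=R.from_rotvec(f["attitude"]).inv().apply(np.atleast_2d(p)-f["xyz"])
    return np.c_[c[:,0]/c[:,2]*f["fx"]+f["cx"],c[:,1]/c[:,2]*f["fy"]+f["cy"]]
def blobs(mask,amin=20):
    c,_=cv2.findContours(mask.astype(np.uint8),cv2.RETR_EXTERNAL,cv2.CHAIN_APPROX_NONE)
    return [x[:,0,:] for x in c if cv2.contourArea(x)>=amin]
def rect(p): # world pts -> centre, sizes mm, yaw of long side deg
    r=cv2.minAreaRect((p*1000).astype(np.float32)); b=cv2.boxPoints(r)
    e=[b[1]-b[0],b[2]-b[1]]; L=[np.linalg.norm(x) for x in e]; i=int(np.argmax(L))
    return np.round(np.array(r[0])/1000,4),np.round(sorted(L)[::-1],1),round(np.degrees(np.arctan2(e[i][1],e[i][0]))%180,1)
def go(x,y,z,jaw=None):
    "shift in tool cm and spin deg from the measured pose to TCP x,y,z, jaw axis yaw deg"
    s=ctrl.sense(); r=R.from_rotvec(s["eef_rot"]); A=r.as_matrix()
    cur=np.degrees(np.arctan2(A[1,1],A[0,1]))
    d=A.T@(np.array([x,y,z])-s["position"])*100
    sp=0 if jaw is None else -(((jaw-cur)+90)%180-90)
    print("pos",s["position"].round(4),"jaw %.1f q7 %.2f w %.4f F"%(cur,s["joint_pos"][6],s["gripper_width"]),s["force"].round(1),"t",round(s["clock"],2))
    print("shift cm",d.round(2),"spin",round(sp,1))
E
python3 - <<'E'
from h import *
for n in("top","scene"):
    f=grab(n); im=f["img"]; hsv=cv2.cvtColor(im,cv2.COLOR_RGB2HSV)
    m=(hsv[...,0]>102)&(hsv[...,0]<128)&(hsv[...,1]>150)&(hsv[...,2]>60)
    print(n,"BLUE")
    for p in blobs(m,300): print(p.mean(0).round(),*rect(ray(f,p,.013)))
    m=(hsv[...,1]<60)&(hsv[...,2]>125)
    print("WHITE")
    for p in blobs(m,25):
        w=ray(f,p,.015).mean(0)
        if .3<w[0]<.85 and abs(w[1])<.6: print(p.mean(0).round(), "z30",*rect(ray(f,p,.03)),"z4",*rect(ray(f,p,.004)))
f=grab("top")
cv2.imwrite("pics/crop1.png",cv2.resize(f["img"][90:240,145:450,::-1],(793,390),interpolation=cv2.INTER_CUBIC))
E
```

```text
top BLUE
[245. 188.] [0.4754 0.1396] [158.8 100.3] 85.3
[332. 188.] [ 0.4748 -0.1209] [167.2 150.6] 90.6
[288.  76.] [0.8303 0.0204] [315.4 228.2] 87.1
WHITE
[356. 224.] z30 [ 0.3683 -0.1842] [76.2 50.1] 80.8 z4 [ 0.3694 -0.1906] [78.1 51.3] 80.8
[171. 216.] z30 [0.3871 0.3565] [36.8 18.5] 175.0 z4 [0.3886 0.3634] [37.7 19. ] 175.0
[365. 206.] z30 [ 0.4196 -0.2097] [36.5 23.7] 52.3 z4 [ 0.422  -0.2167] [37.4 24.2] 52.3
[412. 227.] z30 [ 0.3635 -0.3527] [242.5 142.7] 61.0 z4 [ 0.3645 -0.3633] [248.5 146.2] 61.0
[431. 201.] z30 [ 0.4313 -0.4022] [78.7 52.7] 155.4 z4 [ 0.434 -0.414] [80.6 54. ] 155.4
[364. 182.] z30 [ 0.4901 -0.2139] [32.8 18.5] 66.3 z4 [ 0.4942 -0.2211] [33.7 19. ] 66.3
[491. 191.] z30 [ 0.4593 -0.5667] [147.9  82.9] 38.4 z4 [ 0.4627 -0.5826] [151.6  84.9] 38.4
[215. 173.] z30 [0.5176 0.2252] [33.1 28.6] 150.5 z4 [0.5224 0.2288] [33.9 29.3] 150.5
[472. 173.] z30 [ 0.5226 -0.5294] [90.9 34.4] 160.0 z4 [ 0.5275 -0.5443] [93.2 35.2] 160.0
[371. 158.] z30 [ 0.5611 -0.2403] [85.4 33.8] 55.0 z4 [ 0.567  -0.2482] [87.5 34.7] 55.0
[292. 175.] z30 [0.5103 0.007 ] [159.3  76.7] 
[... 1244 characters left out ...]
50.] z30 [0.8563 0.3988] [269.9 186.9] 95.7 z4 [0.8539 0.3881] [277.8 192.3] 95.7
[239. 269.] z30 [0.6608 0.2612] [78.9 58.4] 46.6 z4 [0.6528 0.2465] [81.2 60.1] 46.6
[340. 261.] z30 [0.4398 0.3797] [61.  56.7] 147.1 z4 [0.4254 0.3685] [62.8 58.4] 147.1
[210. 218.] z30 [0.6483 0.08  ] [31.8 27.2] 97.9 z4 [0.6399 0.0601] [32.8 28. ] 97.9
[137. 242.] z30 [0.8384 0.0383] [297.2 196. ] 87.1 z4 [0.8356 0.0172] [305.8 201.7] 87.1
[186. 182.] z30 [ 0.6399 -0.0783] [111.3  40.8] 11.7 z4 [ 0.6313 -0.1028] [114.6  42. ] 11.7
[164. 161.] z30 [ 0.657  -0.2022] [68.7 51.4] 161.7 z4 [ 0.6489 -0.2303] [70.7 52.9] 161.7
[197. 106.] z30 [ 0.4361 -0.3967] [48.2 38.5] 57.4 z4 [ 0.4216 -0.4304] [49.6 39.6] 57.4
```

View pics/crop1.png

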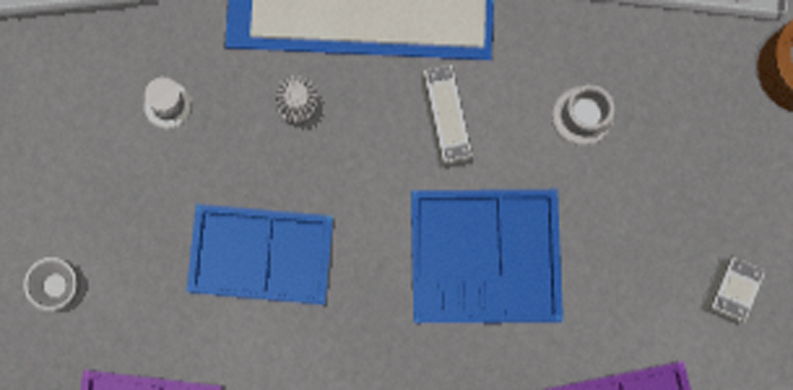

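The crop confirms it: the small tray's bigger pocket is on its left (+y), and the large tray's deck is at the lower left (−x). Both blue trays therefore have a yaw of about 0 (−4.8° and +0.7°). The can at crop (584,112) has a flange and bore, while the flangeless cup at (50,285) is the reflector. Next come the object positions.

```bash
python3 - <<'E'
from h import *
W={"can":(.65,-.215,.004),"mod":(.645,.07,.03),"spot":(.655,.232,.004),"long":(.635,-.09,.03),"short":(.435,-.41,.03),"cup":(.43,.365,.026)}
for n,ths in(("top",(140,150,165)),("scene",(110,125,145))):
    f=grab(n); im=f["img"]; hsv=cv2.cvtColor(im,cv2.COLOR_RGB2HSV)
    for k,(x,y,z) in W.items():
        u,v=proj(f,[x,y,.015])[0].astype(int); h=24
        sub=hsv[max(v-h,0):v+h,u-h:u+h]
        for t in ths:
            for p in blobs((sub[...,1]<70)&(sub[...,2]>t),20):
                q=p+[u-h,max(v-h,0)]
                print(n,k,t,q.mean(0).round(),*rect(ray(f,q,z)))
go(.65,-.215,.15,90)
E
```

```text
top can 140 [368. 135.] [ 0.6463 -0.2402] [73.7 68.8] 152.2
top can 150 [369. 133.] [ 0.645  -0.2397] [67.5 66.3] 89.9
top can 165 [370. 134.] [ 0.6465 -0.2412] [33.4 31.6] 89.9
top can 165 [363. 135.] [ 0.6409 -0.2228] [64.4 34.5] 9.6
top mod 140 [257. 125.] [0.6636 0.1   ] [33.8 31.6] 54.3
top mod 150 [258. 125.] [0.6656 0.1   ] [34.5 24.2] 0.3
top mod 165 [258. 126.] [0.6625 0.0985] [28.1 21.2] 0.4
top spot 140 [208. 129.] [0.659  0.2559] [58.6 58. ] 63.2
top spot 150 [207. 130.] [0.6601 0.2582] [58.4 45.7] 176.2
top spot 165 [207. 130.] [0.6599 0.2566] [57.8 43.9] 179.9
top long 140 [316. 134.] [ 0.639  -0.0766] [107.6  32.8] 11.2
top long 150 [316. 133.] [ 0.639  -0.0766] [107.6  32.7] 11.2
top long 165 [316. 134.] [ 0.6328 -0.0779] [95. 32.] 11.2
top short 140 [427. 201.] [ 0.4354 -0.397 ] [61.3 39.2] 155.9
top short 150 [427. 200.] [ 0.4366 -0.3975] [58.6 38.4] 155.4
top short 165 [429. 200.] [ 0.441  -0.3995] [41.5 38.1] 156.2
top cup 140 [164. 199.] [0.4385 0.3799] [58.5 58.4] 136.4
top cup 150 [164. 199.] [0.4392 0.3807] [57.5 57.2] 2.1
top cup 165 [166. 199.] [0.437  0.373
[... 803 characters left out ...]
111.3  41.3] 11.7
scene long 125 [168. 162.] [ 0.6478 -0.1852] [45.4 17.6] 6.6
scene long 145 [186. 182.] [ 0.6406 -0.0782] [83.5 35.8] 10.8
scene short 110 [207. 110.] [ 0.4228 -0.3795] [263.1 110.6] 60.6
scene short 110 [180.  97.] [ 0.4577 -0.4753] [197.9  77.7] 65.0
scene short 125 [197. 106.] [ 0.4361 -0.3967] [48.2 38.5] 57.4
scene short 145 [197. 106.] [ 0.4364 -0.3993] [43.1 32. ] 63.0
scene cup 110 [336. 257.] [0.4332 0.3648] [152.1 121.9] 51.9
scene cup 125 [340. 261.] [0.4376 0.378 ] [61.3 57. ] 147.1
scene cup 145 [337. 265.] [0.4507 0.3877] [23.  20.6] 147.1
pos [0.1877 0.6482 0.2053] jaw 73.9 q7 -0.07 w 0.0940 F [-0.8  0.5  0.3] t 0.35
shift cm [-68.42 -70.06   5.56] spin -16.1
```

```bash
python3 -c "
from h import *
go(.656,.255,.12,85)"
```

```text
pos [0.1877 0.6482 0.2053] jaw 73.9 q7 -0.07 w 0.0940 F [-0.8  0.5  0.3] t 0.35
shift cm [-55.92 -24.74   8.54] spin -11.1
```

Emit:
arm_command:
  slide:
    - [-4,-1.8,0]
    - [-4,-1.8,0]
    - [-4,-1.8,0]
    - [-4,-1.8,0]
    - [-4,-1.8,0]
  spin: [0,0,0,0,0]
  fingers: [9.4,9.4,9.4,9.4,9.4]

```text
clock: 0.98
position: [0.3558, 0.5053, 0.2056]
eef_rot: [0.441, 3.11, 0.0]
force: [0.4, -0.3, 0.2]
gripper_width: 0.0939
```

Emit:
arm_command:
  slide:
    - [-4,-1.8,0]
    - [-4,-1.8,0]
    - [-4,-1.8,0]
    - [-4,-1.8,0]
    - [-4,-1.8,0]
  spin: [0,0,0,0,0]
  fingers: [9.4,9.4,9.4,9.4,9.4]

```text
clock: 1.6
position: [0.5228, 0.3632, 0.2056]
eef_rot: [0.441, 3.11, 0.0]
force: [0.2, 0.3, 0.5]
gripper_width: 0.0939
```

```bash
python3 -c "
from h import *
go(.656,.255,.12,85);print(ctrl.sense()['joint_pos'].round(2))"
```

```text
pos [0.5228 0.3632 0.2056] jaw 73.9 q7 0.66 w 0.0939 F [0.2 0.3 0.5] t 1.6
shift cm [-15.8   -6.69   8.55] spin -11.1
[-0.88  0.37  0.22  1.71 -0.09  1.08  0.66]
```

Emit:
arm_command:
  slide:
    - [-4,-1.7,1.5]
    - [-4,-1.7,1.5]
    - [-4,-1.7,1.5]
    - [-3.8,-1.6,1.5]
    - [0,0,2]
  spin: [0,0,0,0,0]
  fingers: [9.4,9.4,9.4,9.4,9.4]

```text
clock: 2.22
position: [0.6575, 0.2524, 0.125]
eef_rot: [0.448, 3.108, -0.002]
force: [-0.2, 0.5, -0.6]
gripper_width: 0.0941
```

```bash
python3 -c "
from h import *
go(.656,.255,.014,85)
f=grab('scene');u,v=proj(f,[.656,.255,.03])[0].astype(int)
cv2.imwrite('pics/s2.png',cv2.resize(f['img'][v-70:v+50,u-80:u+80,::-1],(640,480),interpolation=cv2.INTER_CUBIC))"
```

```text
pos [0.6575 0.2524 0.125 ] jaw 73.6 q7 0.95 w 0.0941 F [-0.2  0.5 -0.6] t 2.23
shift cm [ 0.24  0.22 11.1 ] spin -11.4
```

View pics/s2.png

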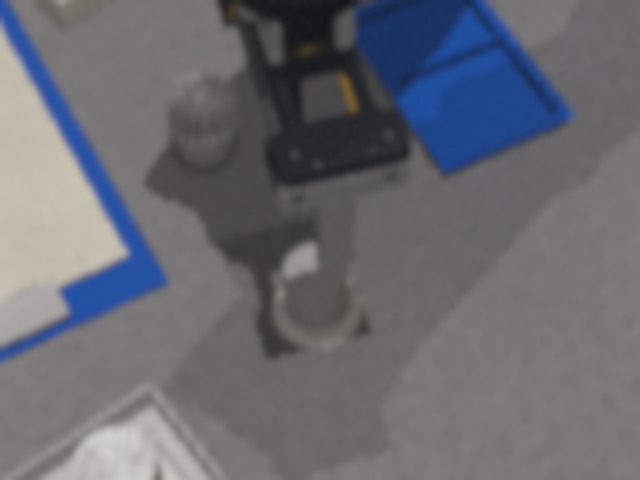

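The crop (view 4) shows the gripper above the spot, with one finger in front of its barrel at about (320,260), well aligned. I'll descend and grip.

Emit:
arm_command:
  slide:
    - [0.2,0.2,3]
    - [0,0,3]
    - [0,0,2.5]
    - [0,0,1.6]
    - [0,0,1]
  spin: [0,0,0,0,0]
  fingers: [9.4,9.4,9.4,9.4,9.4]

```text
clock: 2.9
position: [0.6532, 0.259, 0.014]
eef_rot: [-0.44, -3.11, -0.0]
force: [-0.1, 0.2, -0.2]
gripper_width: 0.0938
```

Emit:
arm_command:
  slide:
    - [0,0,0]
    - [0,0,0]
    - [0,0,0]
    - [0,0,0]
    - [0,0,0]
  spin: [0,0,0,0,0]
  fingers: [3,3,3,3,3]
  newtons: 25

```text
clock: 3.52
position: [0.6537, 0.2584, 0.0147]
eef_rot: [0.441, 3.11, 0.0]
force: [1.5, -1.0, 0.4]
gripper_width: 0.0471
```

```bash
python3 -c "
from h import *
go(.4794,.1724,.13,73.6)"
```

```text
pos [0.6537 0.2584 0.0147] jaw 73.9 q7 0.97 w 0.0471 F [ 1.5 -1.   0.4] t 3.52
shift cm [ 14.35 -13.11 -11.54] spin 0.3
```

Emit:
arm_command:
  slide:
    - [0,0,0]
    - [0,0,0]
    - [0,0,0]
    - [0,0,-0.5]
    - [0,0,-2]
  spin: [0,0,0,0,0]
  fingers: [3,3,3,3,3]

```text
clock: 4.15
position: [0.6527, 0.2584, 0.0391]
eef_rot: [-0.44, -3.109, 0.002]
force: [1.0, 0.6, -2.4]
gripper_width: 0.0393
```

Emit:
arm_command:
  slide:
    - [0,0,-3]
    - [0,0,-3]
    - [0,0,-2]
    - [0,0,0]
    - [0,0,0]
  spin: [0,0,0,0,0]
  fingers: [3,3,3,3,3]

```text
clock: 4.78
position: [0.653, 0.2583, 0.1185]
eef_rot: [-0.441, -3.109, 0.001]
force: [0.1, -0.3, -2.5]
gripper_width: 0.0395
```

```bash
python3 -c "
from h import *
go(.4794,.1724,.10,73.9)"
```

```text
pos [0.653  0.2583 0.1185] jaw 73.9 q7 0.94 w 0.0395 F [ 0.1 -0.3 -2.5] t 4.78
shift cm [ 14.29 -13.07   1.88] spin -0.0
```

Emit:
arm_command:
  slide:
    - [3,-2.8,0]
    - [4,-3.6,0]
    - [4,-3.6,0]
    - [2.8,-2.6,0.5]
    - [0.5,-0.5,1.5]
  spin: [0,0,0,0,0]
  fingers: [3,3,3,3,3]

```text
clock: 5.4
position: [0.4776, 0.1711, 0.099]
eef_rot: [-0.441, -3.109, 0.0]
force: [0.5, 0.6, -2.5]
gripper_width: 0.0398
```

Emit:
arm_command:
  slide:
    - [0,0,3]
    - [0,0,2.5]
    - [0,0,1.5]
    - [0,0,0]
    - [0,0,0]
  spin: [0,0,0,0,0]
  fingers: [3,3,3,3,3]

```text
clock: 6.02
position: [0.4802, 0.1723, 0.0299]
eef_rot: [0.442, 3.11, 0.0]
force: [-0.2, 0.6, -2.1]
gripper_width: 0.0398
```

```bash
python3 -c "
from h import *
go(.4774,.1730,.018,73.9)
f=grab('scene');u,v=proj(f,[.479,.172,.02])[0].astype(int)
cv2.imwrite('pics/s3.png',cv2.resize(f['img'][v-60:v+60,u-80:u+80,::-1],(640,480),interpolation=cv2.INTER_CUBIC))"
```

```text
pos [0.4802 0.1723 0.0299] jaw 73.8 q7 0.96 w 0.0398 F [-0.2  0.6 -2.1] t 6.03
shift cm [ 0.29 -0.01  1.19] spin -0.1
```

View pics/s3.png

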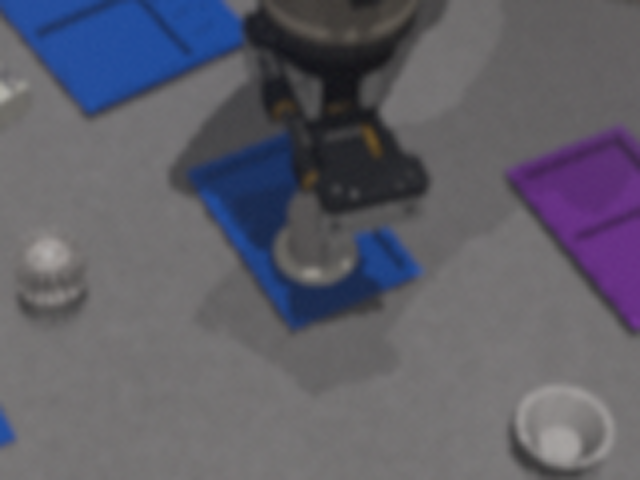

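View 5 shows the spot held over the lamp pocket with its flange at about (318,252), inside the rim. I'll lower it, release and rise.

Emit:
arm_command:
  slide:
    - [0.2,0,0.5]
    - [0,0,0.4]
    - [0,0,0.3]
    - [0,0,0]
    - [0,0,0]
  spin: [0,0,0,0,0]
  fingers: [3,3,3,3,3]

```text
clock: 6.7
position: [0.4779, 0.1728, 0.0174]
eef_rot: [0.441, 3.11, -0.0]
force: [0.3, -0.6, -2.3]
gripper_width: 0.0397
```

Emit:
arm_command:
  slide:
    - [0,0,0]
    - [0,0,0]
    - [0,0,0]
    - [0,0,0]
    - [0,0,0]
  spin: [0,0,0,0,0]
  fingers: [6,8,8,8,8]

```text
clock: 7.32
position: [0.4779, 0.1729, 0.0175]
eef_rot: [0.441, 3.11, 0.0]
force: [0.7, -0.6, 0.4]
gripper_width: 0.0797
```

Emit:
arm_command:
  slide:
    - [0,0,-1]
    - [0,0,-3]
    - [0,0,-4]
    - [0,0,-3]
    - [0,0,0]
  spin: [0,0,0,0,0]
  fingers: [9.4,9.4,9.4,9.4,9.4]

```text
clock: 7.95
position: [0.4792, 0.1735, 0.1301]
eef_rot: [0.441, 3.107, 0.004]
force: [-0.3, 0.3, -0.1]
gripper_width: 0.0945
```

```bash
python3 -c "
from h import *
go(.646,-.240,.12,73.8)
print(ctrl.sense()['joint_pos'].round(2))"
```

```text
pos [0.4792 0.1735 0.1301] jaw 73.8 q7 0.90 w 0.0945 F [-0.3  0.3 -0.1] t 7.95
shift cm [-27.53 -35.08   0.98] spin 0.0
[-0.7   0.25  0.27  2.06 -0.09  0.84  0.9 ]
```

Emit:
arm_command:
  slide:
    - [-2.5,-3.2,0]
    - [-2.5,-3.2,0]
    - [-2.5,-3.2,0]
    - [-2.5,-3.2,0]
    - [-2.5,-3.2,0]
  spin: [0,0,0,0,0]
  fingers: [9.4,9.4,9.4,9.4,9.4]

```text
clock: 8.57
position: [0.5534, -0.0169, 0.1271]
eef_rot: [-0.441, -3.11, 0.0]
force: [0.4, 0.7, -0.2]
gripper_width: 0.0941
```

Emit:
arm_command:
  slide:
    - [-2.5,-3.2,0]
    - [-2.5,-3.2,0]
    - [-2.5,-3.2,0]
    - [-2.5,-3.2,0]
    - [-2.5,-3.2,0]
  spin: [0,0,0,0,0]
  fingers: [9.4,9.4,9.4,9.4,9.4]

```text
clock: 9.2
position: [0.629, -0.2052, 0.1269]
eef_rot: [-0.441, -3.109, -0.0]
force: [-0.2, -0.2, -0.6]
gripper_width: 0.0939
```

```bash
python3 -c "
from h import *
go(.646,-.240,.06,73.8)
print(ctrl.sense()['joint_pos'].round(2))
f=grab('scene');u,v=proj(f,[.646,-.24,.02])[0].astype(int);g=grab('top')
a,b=proj(g,[.49,.15,.02])[0].astype(int)
S=lambda i:cv2.resize(i[:,:,::-1],(400,300),interpolation=cv2.INTER_CUBIC)
cv2.imwrite('pics/s4.png',np.hstack([S(f['img'][v-60:v+60,u-80:u+80]),S(g['img'][b-45:b+45,a-60:a+60])]))"
```

```text
pos [ 0.629  -0.2052  0.1269] jaw 73.9 q7 1.70 w 0.0939 F [-0.2 -0.2 -0.6] t 9.2
shift cm [-2.61 -2.87  6.69] spin 0.1
[-0.06  0.5   0.38  1.72 -0.22  0.96  1.7 ]
```

View pics/s4.png

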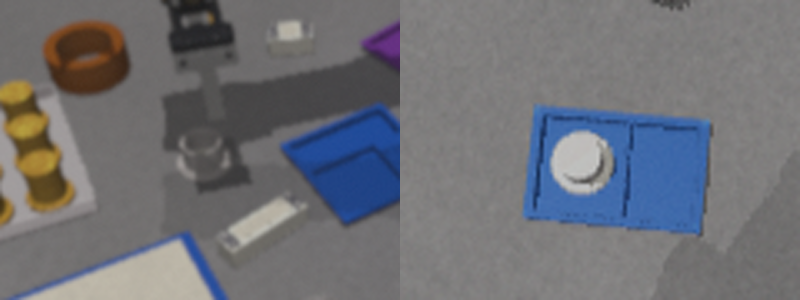

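In view 6 the spot stands in the bigger pocket at (582,160) of the right half, well inside the walls. The left half shows the can below the gripper at (200,150).

Emit:
arm_command:
  slide:
    - [-2.6,-2.9,0]
    - [0,0,2]
    - [0,0,1.5]
    - [0,0,0]
    - [0,0,0]
  spin: [0,0,0,0,0]
  fingers: [9.4,9.4,9.4,9.4,9.4]

```text
clock: 9.93
position: [0.6461, -0.2385, 0.0928]
eef_rot: [0.44, 3.111, 0.0]
force: [-0.1, -0.8, 0.6]
gripper_width: 0.0941
```

Emit:
arm_command:
  slide:
    - [0,0,2]
    - [0,0,2]
    - [0,0,2]
    - [0,0,1.9]
    - [0,0,0]
  spin: [0,0,0,0,0]
  fingers: [9.4,9.4,9.4,9.4,9.4]

```text
clock: 10.55
position: [0.6448, -0.2388, 0.0114]
eef_rot: [-0.441, -3.107, -0.0]
force: [-0.3, 0.5, 0.5]
gripper_width: 0.0941
```

Emit:
arm_command:
  slide:
    - [0,0,0]
    - [0,0,0]
    - [0,0,0]
    - [0,0,0]
    - [0,0,0]
  spin: [0,0,0,0,0]
  fingers: [4,4,4,4,4]
  newtons: 10

```text
clock: 11.18
position: [0.6461, -0.2392, 0.0137]
eef_rot: [0.441, 3.11, -0.0]
force: [-0.4, -0.6, 2.7]
gripper_width: 0.0526
```

Emit:
arm_command:
  slide:
    - [0,0,0]
    - [0,0,0]
    - [0,0,0]
    - [0,0,0]
    - [0,0,0]
  spin: [0,0,0,0,0]
  fingers: [4,4,7.5,7.5,7.5]

```text
clock: 11.8
position: [0.6459, -0.2391, 0.0133]
eef_rot: [-0.441, -3.11, 0.0]
force: [-0.1, -0.7, 0.2]
gripper_width: 0.0744
```

```bash
python3 -c "
from h import *
go(.646,-.240,.0125,163.8)"
```

```text
pos [ 0.6459 -0.2391  0.0133] jaw 73.9 q7 1.78 w 0.0744 F [-0.1 -0.7  0.2] t 11.8
shift cm [-0.04 -0.08  0.08] spin -89.9
```

Now I'll spin −90° and grip the other way, so that the can is centred on the tool.

Emit:
arm_command:
  slide:
    - [0,0,0]
    - [0,0,0]
    - [0,0,0]
    - [0,0,0]
    - [0,0,0]
  spin: [-10,-10,-10,-10,-10]
  fingers: [7.5,7.5,7.5,7.5,7.5]

```text
clock: 12.42
position: [0.6459, -0.2392, 0.0134]
eef_rot: [0.923, -3.003, 0.0]
force: [-0.3, -0.3, -0.3]
gripper_width: 0.0749
```

Emit:
arm_command:
  slide:
    - [0,0,0]
    - [0,0,0]
    - [0,0,0]
    - [0,0,0]
    - [0,0,0]
  spin: [-10,-10,-10,-10,0]
  fingers: [7.5,7.5,7.5,7.5,7.5]

```text
clock: 13.05
position: [0.642, -0.2378, 0.0088]
eef_rot: [1.779, -2.583, -0.019]
force: [-0.3, -0.5, -0.8]
gripper_width: 0.0751
```

Emit:
arm_command:
  slide:
    - [0,0,0]
    - [0,0,0]
    - [0,0,0]
    - [0,0,0]
    - [0,0,0]
  spin: [0,0,0,0,0]
  fingers: [4,4,4,4,4]
  newtons: 30

```text
clock: 13.68
position: [0.6427, -0.2367, 0.0092]
eef_rot: [1.782, -2.578, -0.015]
force: [-1.0, 1.3, 0.8]
gripper_width: 0.052
```

```bash
python3 -c "
from h import *
go(.4974,-.0902,.10,163.8)
print(ctrl.sense()['joint_pos'].round(2))"
```

```text
pos [ 0.6427 -0.2367  0.0092] jaw 159.3 q7 2.73 w 0.0520 F [-1.   1.3  0.8] t 13.68
shift cm [-8.56 18.88 -8.86] spin -4.5
[ 0.6   0.7  -0.48  1.68  0.4   0.87  2.73]
```

Negative spin raises q7, which stopped at its limit and pulled the pose about 4 mm. That does no harm here, so I'll lift and spin back positive.

Emit:
arm_command:
  slide:
    - [0,0,-0.5]
    - [0,0,-1.5]
    - [0,0,-3]
    - [0,0,-3]
    - [0,0,-1]
  spin: [0,0,5,10,10]
  fingers: [4,4,4,4,4]

```text
clock: 14.3
position: [0.6445, -0.2378, 0.1023]
eef_rot: [1.172, -2.907, -0.009]
force: [-0.3, -0.5, -3.5]
gripper_width: 0.052
```

```bash
python3 -c "
from h import *
go(.4974,-.0902,.09,None)
print(ctrl.sense()['joint_pos'].round(2),ctrl.sense()['eef_rot'])"
```

```text
pos [ 0.6445 -0.2378  0.1023] jaw 133.9 q7 2.38 w 0.0520 F [-0.3 -0.5 -3.5] t 14.3
shift cm [ 0.35 20.83  1.4 ] spin 0
[ 0.57  0.58 -0.44  1.63  0.28  1.    2.38] [ 1.17239391 -2.90705956 -0.00928535]
```

Emit:
arm_command:
  slide:
    - [0,3,0]
    - [0.1,4.2,0]
    - [0.1,4.2,0]
    - [0.1,4.2,0]
    - [0,3.8,0]
  spin: [0,0,0,0,0]
  fingers: [4,4,4,4,4]

```text
clock: 14.92
position: [0.5051, -0.0998, 0.1022]
eef_rot: [1.181, -2.902, -0.011]
force: [-0.1, 0.6, -2.0]
gripper_width: 0.0519
```

Emit:
arm_command:
  slide:
    - [0,1.2,1]
    - [0,0,1]
    - [0,0,1]
    - [0,0,0]
    - [0,0,0]
  spin: [0,0,0,0,0]
  fingers: [4,4,4,4,4]

```text
clock: 15.55
position: [0.4975, -0.0922, 0.0712]
eef_rot: [1.18, -2.901, -0.013]
force: [-0.4, 0.7, -1.4]
gripper_width: 0.0523
```

```bash
python3 -c "
from h import *
go(.4974,-.0902,.014,None)
print(ctrl.sense()['joint_pos'].round(2),ctrl.sense()['eef_rot'])"
```

```text
pos [ 0.4975 -0.0922  0.0712] jaw 134.3 q7 2.17 w 0.0523 F [-0.4  0.7 -1.4] t 15.55
shift cm [-0.16  0.09  5.72] spin 0
[ 0.49  0.38 -0.51  2.06  0.25  0.77  2.17] [ 1.17960091 -2.90122176 -0.01284806]
```

Emit:
arm_command:
  slide:
    - [-0.15,0.1,2]
    - [0,0,2]
    - [0,0,1.2]
    - [0,0,0.3]
    - [0,0,0.2]
  spin: [0,0,0,0,0]
  fingers: [4,4,4,4,4]

```text
clock: 16.18
position: [0.4973, -0.09, 0.0147]
eef_rot: [1.18, -2.902, -0.012]
force: [-0.0, -0.1, -1.7]
gripper_width: 0.052
```

Emit:
arm_command:
  slide:
    - [0,0,0]
    - [0,0,0.1]
    - [0,0,0]
    - [0,0,0]
    - [0,0,0]
  spin: [0,0,0,0,0]
  fingers: [4,4,4,4,4]

```text
clock: 16.8
position: [0.497, -0.0899, 0.0134]
eef_rot: [1.18, -2.901, -0.012]
force: [-0.1, -1.1, -2.1]
gripper_width: 0.0521
```

Emit:
arm_command:
  slide:
    - [0,0,0.1]
    - [0,0,0]
    - [0,0,0]
    - [0,0,0]
    - [0,0,0]
  spin: [0,0,0,0,0]
  fingers: [4,4,4,4,4]

```text
clock: 17.42
position: [0.4969, -0.09, 0.0124]
eef_rot: [1.18, -2.901, -0.012]
force: [-0.5, -0.3, -2.0]
gripper_width: 0.0522
```

Emit:
arm_command:
  slide:
    - [0,0,0]
    - [0,0,0]
    - [0,0,0]
    - [0,0,-0.5]
    - [0,0,0]
  spin: [0,0,0,0,0]
  fingers: [5.6,6,6.8,6.8,6.8]

```text
clock: 18.05
position: [0.4973, -0.09, 0.0178]
eef_rot: [1.181, -2.902, -0.012]
force: [0.2, -0.0, -0.3]
gripper_width: 0.0682
```

```bash
python3 -c "
from h import *
go(.4974,-.0902,.018,44)
print(ctrl.sense()['joint_pos'].round(2),ctrl.sense()['eef_rot'])"
```

```text
pos [ 0.4973 -0.09    0.0178] jaw 134.3 q7 2.10 w 0.0682 F [ 0.2 -0.  -0.3] t 18.05
shift cm [ 0.01 -0.02 -0.02] spin -89.7
[ 0.44  0.46 -0.47  2.1   0.32  0.67  2.1 ] [ 1.18054605 -2.90170349 -0.01158217]
```

The can is set down. I'll re-centre it across the other axis by spinning +90° and squeezing gently.

Emit:
arm_command:
  slide:
    - [0,0,0]
    - [0,0,0]
    - [0,0,0]
    - [0,0,0]
    - [0,0,0]
  spin: [10,10,10,10,10]
  fingers: [7.5,7.5,7.5,7.5,7.5]

```text
clock: 18.68
position: [0.497, -0.09, 0.0174]
eef_rot: [-0.165, -3.125, -0.005]
force: [-0.4, -0.8, -0.1]
gripper_width: 0.075
```

Emit:
arm_command:
  slide:
    - [0,0,0]
    - [0,0,0]
    - [0,0,0]
    - [0,0,0]
    - [0,0,0]
  spin: [10,10,10,10,0]
  fingers: [7.5,7.5,7.5,7.5,7.5]

```text
clock: 19.3
position: [0.4971, -0.0898, 0.0174]
eef_rot: [-1.214, -2.884, 0.002]
force: [-0.1, -0.6, -0.1]
gripper_width: 0.0752
```

Emit:
arm_command:
  slide:
    - [0,0,0]
    - [0,0,0]
    - [0,0,0]
    - [0,0,0]
    - [0,0,0]
  spin: [0,0,0,0,0]
  fingers: [4,4,4,4,4]
  newtons: 10

```text
clock: 19.92
position: [0.4969, -0.0901, 0.0173]
eef_rot: [-1.215, -2.883, 0.002]
force: [-0.2, -1.0, 0.0]
gripper_width: 0.0525
```

```bash
python3 -c "
from h import *
go(.656,.097,.10,None)
print(ctrl.sense()['joint_pos'].round(2),ctrl.sense()['eef_rot'])"
```

```text
pos [ 0.4969 -0.0901  0.0173] jaw 44.3 q7 0.77 w 0.0525 F [-0.2 -1.   0. ] t 19.93
shift cm [ 2.37 24.4  -8.39] spin 0
[ 0.12  0.42 -0.09  2.12  0.06  0.62  0.77] [-1.21542395e+00 -2.88348766e+00  2.15234687e-03]
```

Emit:
arm_command:
  slide:
    - [0,0,0]
    - [0,0,0]
    - [0,0,-2]
    - [0,0,-4]
    - [0,0,-3]
  spin: [0,0,0,0,0]
  fingers: [7,7.5,7.5,9.4,9.4]

```text
clock: 20.55
position: [0.4982, -0.0903, 0.1087]
eef_rot: [-1.216, -2.884, 0.002]
force: [0.6, -0.7, -0.2]
gripper_width: 0.0914
```

Emit:
arm_command:
  slide:
    - [0.5,4.9,0]
    - [0.5,4.9,0]
    - [0.5,4.9,0]
    - [0.5,4.9,0]
    - [0.4,4.8,0]
  spin: [0,0,0,0,0]
  fingers: [9.4,9.4,9.4,9.4,9.4]

```text
clock: 21.18
position: [0.6568, 0.0987, 0.1061]
eef_rot: [-1.215, -2.884, 0.002]
force: [0.4, 0.2, 0.2]
gripper_width: 0.094
```

```bash
python3 -c "
from h import *
go(.656,.097,.027,None)
f=grab('scene');u,v=proj(f,[.656,.097,.02])[0].astype(int);g=grab('top')
a,b=proj(g,[.49,-.12,.02])[0].astype(int)
S=lambda i:cv2.resize(i[:,:,::-1],(400,300),interpolation=cv2.INTER_CUBIC)
cv2.imwrite('pics/s5.png',np.hstack([S(f['img'][v-60:v+60,u-80:u+80]),S(g['img'][b-45:b+45,a-60:a+60])]))"
```

```text
pos [0.6568 0.0987 0.1061] jaw 44.3 q7 0.47 w 0.0940 F [0.4 0.2 0.2] t 21.18
shift cm [-0.15 -0.13  7.91] spin 0
```

View pics/s5.png

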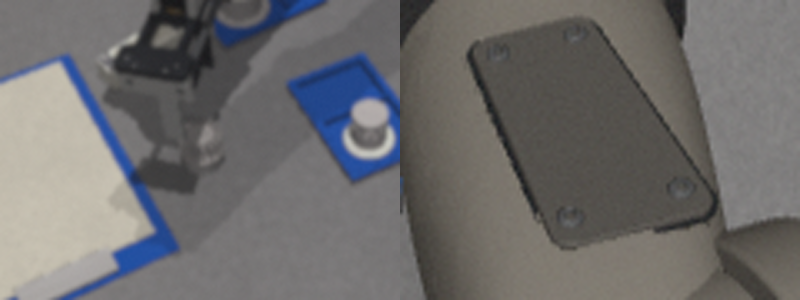

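View 7: the module sits at (207,142), which matches its projected position at (200,150), and a finger passes just in front of it. I'll descend and do the two-way centring.

Emit:
arm_command:
  slide:
    - [-0.1,-0.1,2.5]
    - [0,0,2.5]
    - [0,0,2]
    - [0,0,0.9]
    - [0,0,0]
  spin: [0,0,0,0,0]
  fingers: [9.4,9.4,9.4,9.4,9.4]

```text
clock: 21.9
position: [0.6548, 0.096, 0.0269]
eef_rot: [-1.216, -2.883, 0.002]
force: [-0.6, -0.7, 0.3]
gripper_width: 0.094
```

Emit:
arm_command:
  slide:
    - [0,0,0]
    - [0,0,0]
    - [0,0,0]
    - [0,0,0]
    - [0,0,0]
  spin: [0,0,0,0,0]
  fingers: [6,5,4,4,4]
  newtons: 5

```text
clock: 22.52
position: [0.6551, 0.0962, 0.0273]
eef_rot: [-1.216, -2.884, 0.002]
force: [0.1, -0.3, 1.1]
gripper_width: 0.0477
```

Emit:
arm_command:
  slide:
    - [0,0,0]
    - [0,0,0]
    - [0,0,0]
    - [0,0,0]
    - [0,0,0]
  spin: [0,0,0,0,-10]
  fingers: [4,4,6,7,7]

```text
clock: 23.15
position: [0.6549, 0.0963, 0.0271]
eef_rot: [-0.955, -2.98, 0.001]
force: [0.2, 0.1, -1.0]
gripper_width: 0.0696
```

Emit:
arm_command:
  slide:
    - [0,0,0]
    - [0,0,0]
    - [0,0,0]
    - [0,0,0]
    - [0,0,0]
  spin: [-10,-10,-10,-10,-10]
  fingers: [7.5,7.5,7.5,7.5,7.5]

```text
clock: 23.78
position: [0.655, 0.096, 0.0271]
eef_rot: [0.398, -3.105, -0.008]
force: [0.2, 0.3, 0.1]
gripper_width: 0.0749
```

Emit:
arm_command:
  slide:
    - [0,0,0]
    - [0,0,0]
    - [0,0,0]
    - [0,0,0]
    - [0,0,0]
  spin: [-10,-10,-10,0,0]
  fingers: [7.5,7.5,7.5,7.5,7]

```text
clock: 24.4
position: [0.655, 0.096, 0.0271]
eef_rot: [1.174, -2.903, -0.012]
force: [-0.1, 0.1, 0.5]
gripper_width: 0.0707
```

Emit:
arm_command:
  slide:
    - [0,0,0]
    - [0,0,0]
    - [0,0,0]
    - [0,0,0]
    - [0,0,0]
  spin: [0,0,0,0,0]
  fingers: [6,5,4,4,4]
  newtons: 20

```text
clock: 25.02
position: [0.655, 0.0963, 0.0272]
eef_rot: [1.18, -2.901, -0.012]
force: [-1.7, 1.9, 1.7]
gripper_width: 0.0476
```

```bash
python3 -c "
from h import *
go(.4969,-.0901,.12,None)
print(ctrl.sense()['joint_pos'].round(2),ctrl.sense()['eef_rot'])"
```

```text
pos [0.655  0.0963 0.0272] jaw 134.3 q7 1.80 w 0.0476 F [-1.7  1.9  1.7] t 25.02
shift cm [24.39 -2.21 -9.16] spin 0
[ 0.12  0.65 -0.5   1.73  0.39  0.87  1.8 ] [ 1.1803174 -2.9011389 -0.0124766]
```

Emit:
arm_command:
  slide:
    - [0,0,-1]
    - [0,0,-2.5]
    - [0,0,-3]
    - [0,0,-2.5]
    - [0,0,0]
  spin: [0,0,0,0,0]
  fingers: [4,4,4,4,4]

```text
clock: 25.65
position: [0.6573, 0.0958, 0.1195]
eef_rot: [1.181, -2.904, -0.011]
force: [-0.0, 1.6, -2.6]
gripper_width: 0.0477
```

Emit:
arm_command:
  slide:
    - [4,-0.4,0]
    - [5,-0.5,0]
    - [5,-0.4,0]
    - [5,-0.4,0]
    - [4,-0.4,0]
  spin: [0,0,0,0,0]
  fingers: [4,4,4,4,4]

```text
clock: 26.28
position: [0.5041, -0.0815, 0.1175]
eef_rot: [1.178, -2.9, -0.013]
force: [1.2, -0.6, -1.9]
gripper_width: 0.0475
```

Emit:
arm_command:
  slide:
    - [1.2,-0.1,0]
    - [0,0,0]
    - [0,0,0]
    - [0,0,0]
    - [0,0,0]
  spin: [0,0,0,0,0]
  fingers: [4,4,4,4,4]

```text
clock: 26.9
position: [0.4985, -0.0882, 0.1182]
eef_rot: [1.182, -2.901, -0.013]
force: [-0.3, 0.4, -1.4]
gripper_width: 0.0481
```

```bash
python3 -c "
from h import *
go(.4969,-.0901,.07,None)
f=grab('scene');u,v=proj(f,[.497,-.09,.04])[0].astype(int)
cv2.imwrite('pics/s6.png',cv2.resize(f['img'][v-45:v+45,u-60:u+60,::-1],(640,480),interpolation=cv2.INTER_CUBIC))"
```

```text
pos [ 0.4985 -0.0882  0.1182] jaw 134.3 q7 2.20 w 0.0481 F [-0.3  0.4 -1.4] t 26.9
shift cm [ 0.22 -0.08  4.82] spin 0
```

View pics/s6.png

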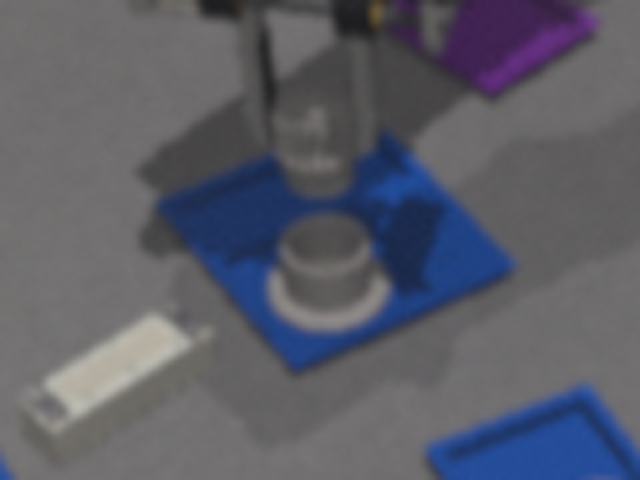

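View 8 shows the can standing in the square pocket at (328,270) and the module hanging right above its bore. I'll lower it in steps.

Emit:
arm_command:
  slide:
    - [0.2,-0.1,1.5]
    - [0,0,1.5]
    - [0,0,1]
    - [0,0,0]
    - [0,0,0]
  spin: [0,0,0,0,0]
  fingers: [4,4,4,4,4]

```text
clock: 27.58
position: [0.4972, -0.0908, 0.0785]
eef_rot: [1.181, -2.901, -0.012]
force: [0.5, -0.1, -1.6]
gripper_width: 0.0474
```

```bash
python3 -c "
from h import *
go(.4969,-.0901,.0425,None)"
```

```text
pos [ 0.4972 -0.0908  0.0785] jaw 134.3 q7 2.16 w 0.0474 F [ 0.5 -0.1 -1.6] t 27.57
shift cm [-0.05  0.03  3.6 ] spin 0
```

Emit:
arm_command:
  slide:
    - [-0.05,0.03,0.8]
    - [0,0,0.6]
    - [0,0,0.5]
    - [0,0,0.3]
    - [0,0,0]
  spin: [0,0,0,0,0]
  fingers: [4,4,4,4,4]

```text
clock: 28.2
position: [0.4968, -0.0902, 0.0561]
eef_rot: [1.18, -2.901, -0.013]
force: [0.4, 0.2, -0.8]
gripper_width: 0.0474
```

Emit:
arm_command:
  slide:
    - [0,0,0.5]
    - [0,0,0.4]
    - [0,0,0.3]
    - [0,0,0]
    - [0,0,0]
  spin: [0,0,0,0,0]
  fingers: [4,4,4,4,4]

```text
clock: 28.82
position: [0.4968, -0.0902, 0.0444]
eef_rot: [1.18, -2.901, -0.012]
force: [0.4, -0.9, -1.8]
gripper_width: 0.0476
```

```bash
python3 -c "
from h import *
go(.4969,-.0901,.0425,None)"
```

```text
pos [ 0.4968 -0.0902  0.0444] jaw 134.3 q7 2.12 w 0.0476 F [ 0.4 -0.9 -1.8] t 28.82
shift cm [-0.02 -0.    0.19] spin 0
```

It went in without contact force. Now the last 2 mm, then release; I'll press lightly from above afterwards only if the height looks short.

Emit:
arm_command:
  slide:
    - [0,0,0.15]
    - [0,0,0.05]
    - [0,0,0.05]
    - [0,0,0]
    - [0,0,0]
  spin: [0,0,0,0,0]
  fingers: [4,4,4,4,4]

```text
clock: 29.45
position: [0.4967, -0.0902, 0.0422]
eef_rot: [1.18, -2.901, -0.012]
force: [-2.8, -0.5, 5.3]
gripper_width: 0.0475
```

Emit:
arm_command:
  slide:
    - [0,0,0]
    - [0,0,0]
    - [0,0,0]
    - [0,0,-0.5]
    - [0,0,-2]
  spin: [0,0,0,0,0]
  fingers: [5.5,6,7,8,9]

```text
clock: 30.08
position: [0.4963, -0.0901, 0.0667]
eef_rot: [1.18, -2.9, -0.014]
force: [-0.2, 0.5, 0.7]
gripper_width: 0.0864
```

Emit:
arm_command:
  slide:
    - [0,0,-3]
    - [0,0,-3]
    - [0,0,0]
    - [0,0,0]
    - [0,0,0]
  spin: [5,10,8,10,0]
  fingers: [9.4,9.4,9.4,9.4,9.4]

```text
clock: 30.7
position: [0.4977, -0.0904, 0.1272]
eef_rot: [0.309, -3.115, -0.007]
force: [0.5, -0.3, 0.1]
gripper_width: 0.0938
```

```bash
python3 -c "
from h import *
go(.639,-.0772,.115,101.3)
print(ctrl.sense()['joint_pos'].round(2))"
```

```text
pos [ 0.4977 -0.0904  0.1272] jaw 101.3 q7 1.67 w 0.0938 F [ 0.5 -0.3  0.1] t 30.7
shift cm [-14.12  -1.49   1.06] spin 0.0
[ 0.45  0.28 -0.46  2.02  0.16  0.88  1.67]
```

The shoulder touched the rim (+5 N) exactly at TCP z 0.0422, as predicted. Next is the long driver.

Emit:
arm_command:
  slide:
    - [-4.5,-0.5,0]
    - [-4.8,-0.5,0]
    - [-4.8,-0.5,0]
    - [0,0,0]
    - [0,0,0]
  spin: [0,0,0,0,0]
  fingers: [9.4,9.4,9.4,9.4,9.4]

```text
clock: 31.32
position: [0.6383, -0.0775, 0.1248]
eef_rot: [0.312, -3.113, -0.008]
force: [0.2, 0.1, 0.2]
gripper_width: 0.0938
```

```bash
python3 -c "
from h import *
go(.639,-.0772,.0115,101.3)
f=grab('scene');u,v=proj(f,[.57,-.085,.04])[0].astype(int)
cv2.imwrite('pics/s7.png',cv2.resize(f['img'][v-60:v+60,u-80:u+80,::-1],(640,480),interpolation=cv2.INTER_CUBIC))"
```

```text
pos [ 0.6383 -0.0775  0.1248] jaw 101.4 q7 1.60 w 0.0938 F [0.2 0.1 0.2] t 31.32
shift cm [-0.21 -0.05 11.32] spin 0.1
```

View pics/s7.png

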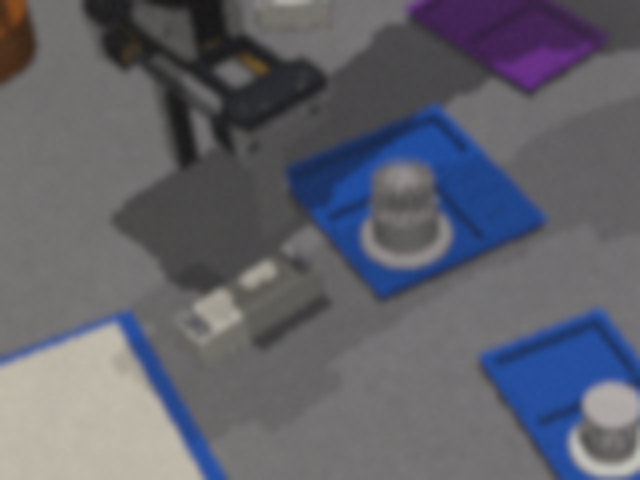

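View 9: the module is seated in the can at (405,215), and the gripper is over the long driver at (250,305).

Emit:
arm_command:
  slide:
    - [-0.2,-0.05,3]
    - [0,0,3]
    - [0,0,2.5]
    - [0,0,1.8]
    - [0,0,1]
  spin: [0,0,0,0,0]
  fingers: [9.4,9.4,9.4,9.4,9.4]

```text
clock: 32.0
position: [0.6391, -0.0775, 0.0117]
eef_rot: [0.308, -3.114, -0.007]
force: [0.2, -0.1, -0.5]
gripper_width: 0.0942
```

Emit:
arm_command:
  slide:
    - [0,0,0]
    - [0,0,0]
    - [0,0,0]
    - [0,0,0]
    - [0,0,0]
  spin: [0,0,0,0,0]
  fingers: [7,5,3,2.5,2.5]
  newtons: 30

```text
clock: 32.62
position: [0.6397, -0.0773, 0.0124]
eef_rot: [0.308, -3.115, -0.007]
force: [-0.3, 0.3, -0.1]
gripper_width: 0.0475
```

Emit:
arm_command:
  slide:
    - [0,0,0]
    - [0,0,0]
    - [0,0,0]
    - [0,0,0]
    - [0,0,0]
  spin: [0,0,0,0,0]
  fingers: [2.5,2.5,2.5,2.5,2.5]

```text
clock: 33.25
position: [0.6396, -0.0773, 0.0123]
eef_rot: [0.308, -3.115, -0.007]
force: [-0.2, 0.8, 0.8]
gripper_width: 0.0339
```

```bash
python3 -c "
from h import *
go(.4764,-.1675,.09,90.7)"
```

```text
pos [ 0.6396 -0.0773  0.0123] jaw 101.3 q7 1.54 w 0.0339 F [-0.2  0.8  0.8] t 33.25
shift cm [17.85 -5.61 -7.61] spin 10.6
```

Emit:
arm_command:
  slide:
    - [0,0,-1.5]
    - [0,0,-3]
    - [0,0,-3]
    - [0,0,-1.5]
    - [0,0,0]
  spin: [0,0,0,0,0]
  fingers: [2.5,2.5,2.5,2.5,2.5]

```text
clock: 33.88
position: [0.6412, -0.0778, 0.1032]
eef_rot: [0.307, -3.117, -0.007]
force: [-0.5, -0.7, -3.5]
gripper_width: 0.0336
```

Emit:
arm_command:
  slide:
    - [4.3,-1.4,0]
    - [4.5,-1.4,0]
    - [4.5,-1.4,0]
    - [4.5,-1.4,0]
    - [0,0,0]
  spin: [0,0,0,0,10.5]
  fingers: [2.5,2.5,2.5,2.5,2.5]

```text
clock: 34.5
position: [0.4731, -0.1696, 0.1027]
eef_rot: [0.012, -3.126, -0.005]
force: [-0.1, 1.0, -3.1]
gripper_width: 0.034
```

```bash
python3 -c "
from h import *
go(.4764,-.1675,.03,90.7)"
```

```text
pos [ 0.4731 -0.1696  0.1027] jaw 90.4 q7 1.64 w 0.0340 F [-0.1  1.  -3.1] t 34.5
shift cm [-0.44  0.18  7.26] spin -0.3
```

Emit:
arm_command:
  slide:
    - [-0.3,0.15,2.5]
    - [0,0,2.5]
    - [0,0,2]
    - [0,0,0]
    - [0,0,0]
  spin: [0,0,0,0,0]
  fingers: [2.5,2.5,2.5,2.5,2.5]

```text
clock: 35.12
position: [0.4793, -0.1655, 0.034]
eef_rot: [0.021, -3.13, -0.006]
force: [-0.6, -0.6, -1.4]
gripper_width: 0.034
```

```bash
python3 -c "
from h import *
go(.4764,-.1675,.0158,90.7)
f=grab('scene');u,v=proj(f,[.48,-.14,.03])[0].astype(int);g=grab('top')
a,b=proj(g,[.48,-.14,.02])[0].astype(int)
S=lambda i:cv2.resize(i[:,:,::-1],(400,300),interpolation=cv2.INTER_CUBIC)
cv2.imwrite('pics/s8.png',np.hstack([S(f['img'][v-45:v+45,u-60:u+60]),S(g['img'][b-45:b+45,a-60:a+60])]))"
```

```text
pos [ 0.4793 -0.1655  0.034 ] jaw 90.8 q7 1.58 w 0.0340 F [-0.6 -0.6 -1.4] t 35.12
shift cm [ 0.27 -0.21  1.82] spin 0.1
```

View pics/s8.png

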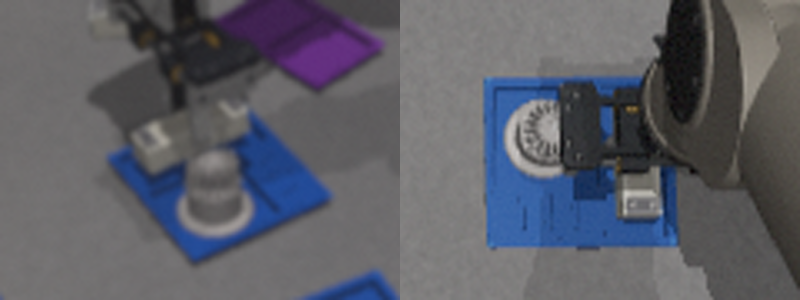

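View 10: the driver is over the long pocket, parallel to it. I'll lower and release it with limited opening.

Emit:
arm_command:
  slide:
    - [0.25,-0.2,0.8]
    - [0,0,0.5]
    - [0,0,0.4]
    - [0,0,0.1]
    - [0,0,0]
  spin: [0,0,0,0,0]
  fingers: [2.5,2.5,2.5,2.5,2.5]

```text
clock: 35.85
position: [0.4766, -0.1675, 0.0158]
eef_rot: [0.021, -3.13, -0.006]
force: [-0.5, -0.4, -1.2]
gripper_width: 0.0338
```

```bash
python3 -c "
from h import *
go(.4764,-.1675,.0153,90.7)"
```

```text
pos [ 0.4766 -0.1675  0.0158] jaw 90.8 q7 1.56 w 0.0338 F [-0.5 -0.4 -1.2] t 35.85
shift cm [ 0.02 -0.    0.05] spin 0.1
```

Emit:
arm_command:
  slide:
    - [0,0,0.05]
    - [0,0,0]
    - [0,0,0]
    - [0,0,0]
    - [0,0,0]
  spin: [0,0,0,0,0]
  fingers: [2.5,2.5,3.8,4.5,5]

```text
clock: 36.48
position: [0.4766, -0.1676, 0.0154]
eef_rot: [0.021, -3.13, -0.006]
force: [-0.2, 0.7, 0.4]
gripper_width: 0.049
```

Emit:
arm_command:
  slide:
    - [0,0,0]
    - [0,0,-2]
    - [0,0,-3]
    - [0,0,-4]
    - [0,0,-2]
  spin: [0,0,0,0,0]
  fingers: [5,5,5,5,9.4]

```text
clock: 37.1
position: [0.4785, -0.1681, 0.1273]
eef_rot: [0.021, -3.132, -0.005]
force: [0.9, 0.5, 0.0]
gripper_width: 0.0564
```

```bash
python3 -c "
from h import *
go(.436,-.398,.12,65.5)
print(ctrl.sense()['joint_pos'].round(2))"
```

```text
pos [ 0.4785 -0.1681  0.1273] jaw 90.8 q7 1.66 w 0.0564 F [0.9 0.5 0. ] t 37.1
shift cm [  4.55 -22.93   0.7 ] spin 25.3
[ 0.57  0.28 -0.41  2.03  0.14  0.87  1.66]
```

Emit:
arm_command:
  slide:
    - [0.9,-4.6,0]
    - [0.9,-4.6,0]
    - [0.9,-4.6,0]
    - [0.9,-4.6,0]
    - [0.9,-4.5,0]
  spin: [0,0,0,0,0]
  fingers: [9.4,9.4,9.4,9.4,9.4]

```text
clock: 37.72
position: [0.4355, -0.399, 0.125]
eef_rot: [0.021, -3.13, -0.006]
force: [1.2, -0.0, -0.6]
gripper_width: 0.0939
```

Emit:
arm_command:
  slide:
    - [0,0,0.7]
    - [0,0,0]
    - [0,0,0]
    - [0,0,0]
    - [0,0,0]
  spin: [8.4,8.4,8.5,0,0]
  fingers: [9.4,9.4,9.4,9.4,9.4]

```text
clock: 38.35
position: [0.4359, -0.3974, 0.118]
eef_rot: [-0.659, -3.059, -0.002]
force: [0.1, 0.7, -0.4]
gripper_width: 0.0937
```

```bash
python3 -c "
from h import *
go(.436,-.398,.0117,65.5)
f=grab('scene');u,v=proj(f,[.436,-.398,.03])[0].astype(int);g=grab('top')
a,b=proj(g,[.48,-.14,.02])[0].astype(int)
S=lambda i:cv2.resize(i[:,:,::-1],(400,300),interpolation=cv2.INTER_CUBIC)
cv2.imwrite('pics/s9.png',np.hstack([S(f['img'][v-45:v+45,u-60:u+60]),S(g['img'][b-45:b+45,a-60:a+60])]))"
```

```text
pos [ 0.4359 -0.3974  0.118 ] jaw 65.7 q7 1.68 w 0.0937 F [ 0.1  0.7 -0.4] t 38.35
shift cm [-0.16 -0.04 10.63] spin 0.2
```

View pics/s9.png

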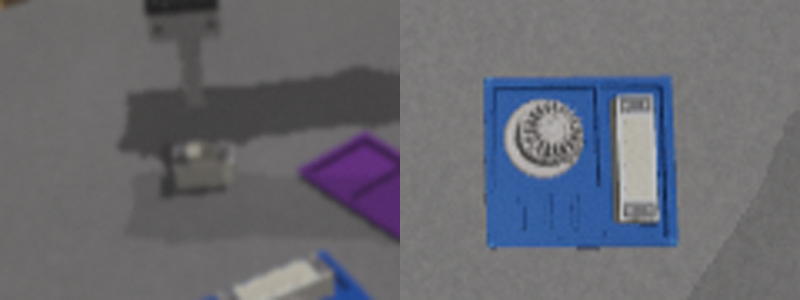

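View 11: in the large tray the module and can are centred in the square pocket and the driver lies straight in the long one. The left half shows the short driver at (200,165), under the fingers. I'll go down and grip it.

Emit:
arm_command:
  slide:
    - [-0.15,0,3]
    - [0,0,3]
    - [0,0,2.5]
    - [0,0,1.6]
    - [0,0,0.5]
  spin: [0,0,0,0,0]
  fingers: [9.4,9.4,9.4,9.4,9.4]

```text
clock: 39.08
position: [0.4358, -0.3976, 0.0113]
eef_rot: [-0.664, -3.057, -0.002]
force: [0.6, -0.3, 0.0]
gripper_width: 0.094
```

Emit:
arm_command:
  slide:
    - [0,0,0]
    - [0,0,0]
    - [0,0,0]
    - [0,0,0]
    - [0,0,0]
  spin: [0,0,0,0,0]
  fingers: [7,5,3,3,3]
  newtons: 25

```text
clock: 39.7
position: [0.436, -0.3978, 0.0121]
eef_rot: [-0.665, -3.058, -0.001]
force: [-0.4, 0.4, 0.6]
gripper_width: 0.048
```

Emit:
arm_command:
  slide:
    - [0,0,0]
    - [0,0,0]
    - [0,0,0]
    - [0,0,0]
    - [0,0,0]
  spin: [0,0,0,0,0]
  fingers: [3,3,3,3,3]

```text
clock: 40.33
position: [0.436, -0.3978, 0.012]
eef_rot: [-0.665, -3.058, -0.002]
force: [-0.6, -0.2, 2.5]
gripper_width: 0.0398
```

```bash
python3 -c "
from h import *
go(.4733,.0996,.14,85.2)"
```

```text
pos [ 0.436  -0.3978  0.012 ] jaw 65.5 q7 1.64 w 0.0398 F [-0.6 -0.2  2.5] t 40.33
shift cm [ 17.4   46.78 -12.66] spin -19.7
```

Emit:
arm_command:
  slide:
    - [0,0,-1.5]
    - [0,0,-3]
    - [0,0,-4]
    - [0,0,-2.5]
    - [0,0,0]
  spin: [0,0,0,0,0]
  fingers: [3,3,3,3,3]

```text
clock: 40.95
position: [0.4382, -0.3989, 0.1246]
eef_rot: [-0.665, -3.061, 0.001]
force: [0.5, -0.3, -1.8]
gripper_width: 0.0396
```

Emit:
arm_command:
  slide:
    - [1.5,4,0]
    - [1.7,4.6,0]
    - [1.7,4.6,0]
    - [1.7,4.6,0]
    - [1.7,4.6,0]
  spin: [0,0,0,0,0]
  fingers: [3,3,3,3,3]

```text
clock: 41.58
position: [0.4542, -0.1582, 0.1221]
eef_rot: [-0.664, -3.057, -0.002]
force: [0.1, 0.1, -1.3]
gripper_width: 0.0398
```

Emit:
arm_command:
  slide:
    - [1.7,4.6,0]
    - [1.7,4.6,0]
    - [1.7,4.6,0]
    - [1.7,4.6,0]
    - [1.7,4.6,0]
  spin: [0,0,0,0,0]
  fingers: [3,3,3,3,3]

```text
clock: 42.2
position: [0.4723, 0.086, 0.1228]
eef_rot: [-0.664, -3.057, -0.001]
force: [0.4, 0.3, -0.8]
gripper_width: 0.0398
```

Emit:
arm_command:
  slide:
    - [0.3,0.7,0]
    - [0,0,0]
    - [0,0,0]
    - [0,0,0]
    - [0,0,0]
  spin: [0,-10,-9.7,0,0]
  fingers: [3,3,3,3,3]

```text
clock: 42.82
position: [0.4729, 0.0917, 0.1231]
eef_rot: [-0.139, -3.126, -0.005]
force: [0.3, 1.6, -0.0]
gripper_width: 0.0396
```

```bash
python3 -c "
from h import *
go(.4733,.0996,.035,85.2)"
```

```text
pos [0.4729 0.0917 0.1231] jaw 84.9 q7 1.00 w 0.0396 F [ 0.3  1.6 -0. ] t 42.83
shift cm [-0.08  0.77  8.81] spin -0.3
```

Emit:
arm_command:
  slide:
    - [-0.1,0.8,3]
    - [0,0,3]
    - [0,0,2.8]
    - [0,0,0]
    - [0,0,0]
  spin: [0,0,0,0,0]
  fingers: [3,3,3,3,3]

```text
clock: 43.45
position: [0.4741, 0.1005, 0.0361]
eef_rot: [-0.134, -3.127, -0.005]
force: [-0.6, -0.2, -0.6]
gripper_width: 0.0397
```

```bash
python3 -c "
from h import *
go(.4733,.0996,.0152,85.2)
f=grab('scene');u,v=proj(f,[.475,.13,.03])[0].astype(int)
cv2.imwrite('pics/s10.png',cv2.resize(f['img'][v-45:v+45,u-60:u+60,::-1],(640,480),interpolation=cv2.INTER_CUBIC))"
```

```text
pos [0.4741 0.1005 0.0361] jaw 85.1 q7 0.88 w 0.0397 F [-0.6 -0.2 -0.6] t 43.45
shift cm [ 0.05 -0.11  2.1 ] spin -0.1
```

View pics/s10.png

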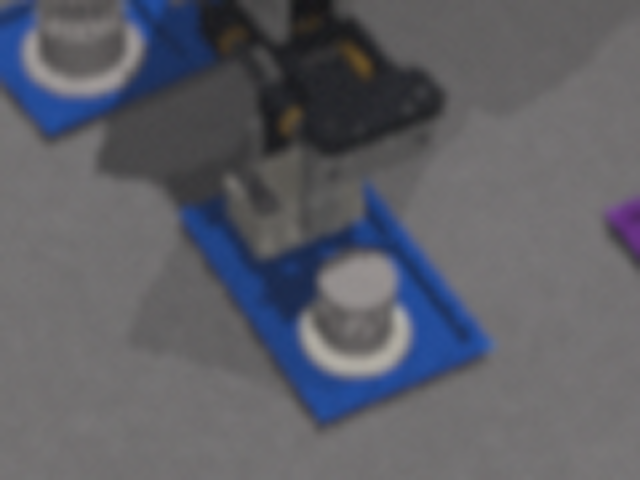

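View 12: the short driver hangs over the small tray's driver pocket at about (290,215), clear of the spot at (355,300). I'll lower it.

Emit:
arm_command:
  slide:
    - [0.05,-0.1,0.8]
    - [0,0,0.6]
    - [0,0,0.5]
    - [0,0,0.2]
    - [0,0,0]
  spin: [0,0,0,0,0]
  fingers: [3,3,3,3,3]

```text
clock: 44.12
position: [0.4729, 0.0995, 0.0146]
eef_rot: [-0.132, -3.127, -0.004]
force: [-3.2, -1.5, 11.5]
gripper_width: 0.0399
```

Emit:
arm_command:
  slide:
    - [0,0,0]
    - [0,0,0]
    - [0,0,0]
    - [0,0,0]
    - [0,0,0]
  spin: [0,0,0,0,0]
  fingers: [3,4.3,5,5.5,5.5]

```text
clock: 44.75
position: [0.4728, 0.0996, 0.0143]
eef_rot: [-0.132, -3.127, -0.005]
force: [-0.0, 0.5, 0.5]
gripper_width: 0.0549
```

Emit:
arm_command:
  slide:
    - [0,0,-2]
    - [0,0,-3]
    - [0,0,-4]
    - [0,0,-3]
    - [0,0,0]
  spin: [0,0,0,0,0]
  fingers: [5.5,5.5,5.5,5.5,5.5]

```text
clock: 45.38
position: [0.4755, 0.0993, 0.1363]
eef_rot: [-0.132, -3.131, -0.006]
force: [-0.5, 0.5, 0.2]
gripper_width: 0.0547
```

Emit:
arm_command:
  slide:
    - [0,4.5,-4]
    - [0,4.5,-2]
    - [0,4.5,0]
    - [0,4.5,0]
    - [0,4.5,0]
  spin: [0,0,0,0,0]
  fingers: [5.5,5.5,5.5,5.5,5.5]

```text
clock: 46.0
position: [0.4937, 0.3243, 0.1938]
eef_rot: [-0.132, -3.126, -0.004]
force: [0.3, -0.7, 0.5]
gripper_width: 0.055
```

Emit:
arm_command:
  slide:
    - [0,4,0]
    - [0,4,0]
    - [0,4,0]
    - [0,0,0]
    - [0,0,0]
  spin: [0,0,0,0,0]
  fingers: [5.5,5.5,5.5,5.5,5.5]

```text
clock: 46.62
position: [0.5037, 0.4421, 0.194]
eef_rot: [-0.131, -3.126, -0.003]
force: [1.0, -1.1, 0.2]
gripper_width: 0.0552
```

```bash
python3 - <<'E'
from h import *
go(.4733,.0996,.15,85.2)
g=grab('top'); a,b=proj(g,[.475,.05,.02])[0].astype(int)
cv2.imwrite('pics/s11.png',cv2.resize(g['img'][b-50:b+50,a-90:a+90,::-1],(792,440),interpolation=cv2.INTER_CUBIC))
hsv=cv2.cvtColor(g['img'],cv2.COLOR_RGB2HSV)
m=(hsv[...,1]<70)&(hsv[...,2]>130)
for (x,y,c,yaw) in((.4767,.140,"small",-4.8),(.4758,-.12,"large",.7)):
    u,v=proj(g,[x,y,.013])[0].astype(int); h=28; s=m[v-h:v+h,u-h:u+h]
    for p in blobs(s,60):
        q=p+[u-h,v-h]
        for z in (.033,.007):
            cc,L,ang=rect(ray(g,q,z)); print(c,z,"tray frame",(R.from_euler('z',-yaw,degrees=True).as_matrix()[:2,:2]@(cc-[x,y])).round(4),L,ang)
E
```

```text
pos [0.5037 0.4421 0.194 ] jaw 85.2 q7 0.43 w 0.0552 F [ 1.  -1.1  0.2] t 46.62
shift cm [  0.1  -34.39   4.36] spin -0.0
small 0.033 tray frame [ 0.0001 -0.0406] [62.8 39.1] 175.4
small 0.007 tray frame [ 0.0037 -0.0398] [64.4 40.1] 175.4
small 0.033 tray frame [0.0007 0.0285] [53.9 50.5] 0.7
small 0.007 tray frame [0.0043 0.0311] [55.3 51.8] 0.7
large 0.033 tray frame [0.0172 0.0346] [67.6 65.5] 90.1
large 0.007 tray frame [0.0214 0.0305] [69.3 67.2] 90.1
large 0.033 tray frame [ 0.0004 -0.0468] [109.8  33.1] 1.0
large 0.007 tray frame [ 0.0042 -0.053 ] [112.5  34. ] 1.0
```

View pics/s11.png

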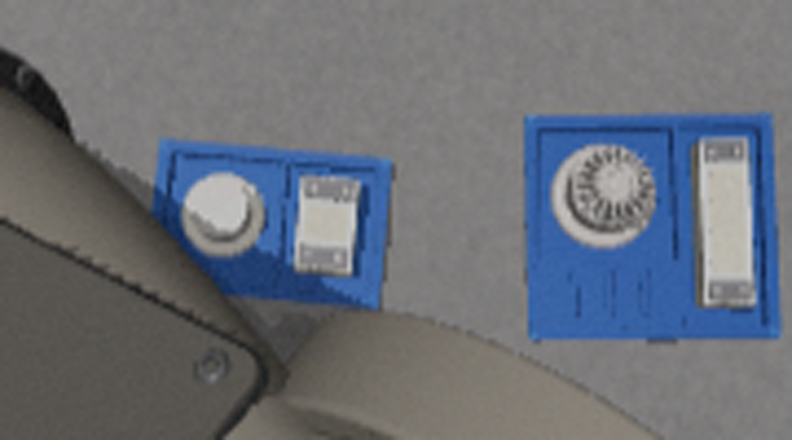

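View 13: all four parts lie inside their pockets. Short driver at (328,222), spot at (222,213), can with module at (605,195), long driver at (727,222). The measured offsets from the pocket centres are a few millimetres at most. I'll check the cup and hand in.

```bash
python3 - <<'E'
from h import *
f=grab('scene');hsv=cv2.cvtColor(f['img'],cv2.COLOR_RGB2HSV)
u,v=proj(f,[.438,.379,.02])[0].astype(int);h=24;s=hsv[v-h:v+h,u-h:u+h]
for p in blobs((s[...,1]<70)&(s[...,2]>125),60): print("cup",rect(ray(f,p+[u-h,v-h],.026)))
print(ctrl.sign_off())
E
```

```text
cup (array([0.4317, 0.3804]), array([60.6, 45.5], dtype=float32), np.float32(54.5))
the job is handed in; nothing more can be done
None
```

Both kits are made up, and I handed the job in at about 47 s on the robot's clock. No verdict was given.

**Large tray:** The can stands flange down in the square pocket. I centred it by gripping it from two directions, and its measured position is x +21, y +30.5 mm, against +22, +29.5 for the pocket centre. The module went into the bore without resistance, and its shoulder met the rim at exactly the expected height. The long driver lies flat within 1 mm of its pocket's centre, turned less than 1° from the tray.

**Small tray:** The spot stands in the bigger pocket, about 4 mm or less from its centre. The short driver lies flat within 1 mm of the centre of the other pocket, along the short side and square to the tray.

**Reflector cup:** The arm never touched it. The last check put it about 6 mm from the first reading, and its outline measured 61 × 46 mm where it first measured about 61 × 57. I think the arm or its shadow hid part of it, so the 6 mm is probably measurement error.

**Problems along the way:**
- **Can grip:** The last joint reached its range limit during the second grip of the can. That pulled the tool about 4 mm and tilted it slightly, and I corrected it by re-centring the can in the tray.
- **Short driver:** I set it down with about 11 N of contact force, more than the other parts.

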